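# Put three brass lanterns back on their own order trays

### The job

The three brass lanterns each stand on the wrong order tray: move them round so that each stands upright in the tray painted the colour of its cap, foot flat on the tray floor inside the rim. Each tray holds only one, so park a lantern standing in the bare wooden spare tray on the way, and leave that tray empty at the end. Never tip a lantern over, and leave the mallet, the rivet cup and the copper cover where they lie.

Things in the scene. Friction and masses are not known exactly. Their poses are not given: they have to be found in the camera images.
- globe_mid (a point): The round globe lantern of pierced brass, 72 mm at its widest, 96 mm tall over all, about 0.3 kg, with a red lacquered cap on top to hold it by: an upright cylinder 28 mm in diameter and 36 mm tall, making up the top 36 mm of the lantern (below it the brass widens). Flat round foot 60 mm in diameter. Round about its vertical axis. This point is on the axis at half height, 48 mm above the foot and 48 mm below the top of the cap; z up along the axis.
- teardrop_mid (a point): The slender teardrop lantern of pierced brass, 62 mm at its widest, 126 mm tall over all, about 0.3 kg, with a blue lacquered cap on top to hold it by: an upright cylinder 28 mm in diameter and 36 mm tall, making up the top 36 mm of the lantern (below it the brass widens). Flat round foot 60 mm in diameter. Round about its vertical axis. This point is on the axis at half height, 63 mm above the foot and 63 mm below the top of the cap; z up along the axis.
- bell_mid (a point): The low bell-shaped lantern of pierced brass, 60 mm at its widest, 80 mm tall over all, about 0.3 kg, with a green lacquered cap on top to hold it by: an upright cylinder 28 mm in diameter and 36 mm tall, making up the top 36 mm of the lantern (below it the brass widens). Flat round foot 60 mm in diameter. Round about its vertical axis. This point is on the axis at half height, 40 mm above the foot and 40 mm below the top of the cap; z up along the axis.
- tray_red: Shallow square tray fixed to the bench, painted red: the tray of the lantern with the red cap; another lantern stands in it at the start. 90 x 90 mm outside, 80 x 80 mm inside, floor 4 mm thick, rim 10 mm above the bench and 5 mm thick. Room for one lantern. Origin at the centre of its underside, on the bench; x and y along its sides, z up.
- tray_blue: Shallow square tray fixed to the bench, painted blue: the tray of the lantern with the blue cap; another lantern stands in it at the start. 90 x 90 mm outside, 80 x 80 mm inside, floor 4 mm thick, rim 10 mm above the bench and 5 mm thick. Room for one lantern. Origin at the centre of its underside, on the bench; x and y along its sides, z up.
- tray_green: Shallow square tray fixed to the bench, painted green: the tray of the lantern with the green cap; another lantern stands in it at the start. 90 x 90 mm outside, 80 x 80 mm inside, floor 4 mm thick, rim 10 mm above the bench and 5 mm thick. Room for one lantern. Origin at the centre of its underside, on the bench; x and y along its sides, z up.
- tray_spare: Shallow square tray fixed to the bench, bare light wood: the spare tray, empty at the start. 90 x 90 mm outside, 80 x 80 mm inside, floor 4 mm thick, rim 10 mm above the bench and 5 mm thick. Room for one lantern. Origin at the centre of its underside, on the bench; x and y along its sides, z up.
- mallet: Loose wooden mallet lying on the bench, handle 22 mm thick, in all 225 mm long along its x, head 60 x 100 x 60 mm at its +x end. Origin under the middle of its length. To be left alone.
- rivet_cup: Small loose aluminium cup of copper rivets, 60 mm in diameter and 45 mm tall. Origin at the centre of its underside. To be left alone.
- cover: Loose low copper dome (a lamp cover), 72 mm in diameter and 29 mm tall. Origin at the centre of its underside. To be left alone.
There are look-alikes about, which are no part of the job. What is shaped like the part that bears bell_mid but pink or purple is not meant. Of the things shaped like the tray_red, the red one is meant.

How it is judged:
By the outcome, as a careful person would: the job done as asked, in the order asked, and still so for the second after the job is handed in, with the robot touching nothing.
It also fails if it takes over 104 s, if anything falls off the work surface, if the arm or the gripper's body presses on something with over 40 N, if the wrist force passes 120 N, or if a joint passes its speed limit or range.

### The arm

A 6-joint arm with a two-finger parallel gripper is mounted at the origin on the work surface. World frame = base frame: x ahead of the robot, y to its left, z up, the work surface at z = 0. Lengths are in mm, angles in degrees, forces in N, time in s.
With the tool pointing down it reaches from about 250 to 800 mm from the base axis. Payload 8.5 kg.
Tool frame: the origin (TCP) lies on the centre line of the jaws, within the pads' length; the fingertips stand 8 mm ahead of it and the grasp point (between the pads) lies 11 mm behind it (arm.tcp_to_tips is the distance from the TCP to the fingertips, in mm); z points along the fingers, y is the line along which they close (so a half turn about z gives the same grasp; the last joint's range is limited). The gripper opens to 85 mm and grips with 20 to 120 N. Pads are 22 mm wide; open, the fingers measure 114 mm over their backs; the gripper's body (76 mm by 85 mm) begins 54 mm behind the grasp point. The pads swing forward as they close: fully open they stand 13 mm farther back than shut.
Start: joints at [-67.494, 13.648, -0.773, 75.585, 0, 90], TCP at [200.939, -484.977, 239.276] pointing down, gripper open.
Joint ranges: [-152.45, 152.45], [-59.26, 108.67], [-65.41, 83.53], [-104.44, 129.93], [-82.83, 76.93], [-180, 180]. Speed limits (degrees/s): [127.2, 127.2, 159.86, 180, 180, 180].

### API

Orientations are given as [roll, pitch, yaw] about the fixed x, y, z axes, in that order (R = Rz(yaw) Ry(pitch) Rx(roll)).
In Python, from rig import arm, eyes gives the robot as it stands.
- The arm moves only by the tool carry_out, never from a script. Its argument "commands" is a list of rows, each an object of numbers: "claw": the finger opening in mm, from 0 to 85.4; "x", "y", "z": the shift along the tool's x, y, z in mm; "yaw": the turn about the tool's z in rad. In form: [{"claw": .., "x": .., "y": .., "z": .., "yaw": ..}, ...]. A call has 1 to 20 rows; each row is the pose to reach, as a shift and turn from the pose commanded when the call began, along the tool's axes at that moment; what a row does not reach only later rows make up. A row lasts 1/8 s, in which the tool goes at most 62.5 mm and 10.7 degrees, less where a joint would pass 70% of its speed; a pose out of reach is approached as far as the arm can. A call with a gripper value outside its range is refused whole. The fingers move at their own pace and stop on an object; "grip_force" is the grip in N (left out, the last holds). Time passes only in rows, so rows that repeat a pose let the fingers close. It gives the time, the measured TCP pose, the force, the opening and the grip force at its end, in the units of the state.
- arm.read_state(): the state, without advancing time (a new reading comes with each control period).
- eyes.grab_frame(name): name is "side" or "top" or "wrist"; returns a dict with "frame" (400x640x3 uint8, red, green, blue), "fx", "fy", "cx", "cy" (pixels), "xyz" and "attitude" of the camera in the world; the wrist camera has in their place "T_tool_cam" (4x4, takes a point from camera to tool coordinates, whose origin is the TCP and whose axes are the flange's). Camera axes: x right, y down, z forward; pixel columns grow to the right and rows downward; lengths in mm; the calibration is good to about 2 mm. A picture is of the moment at which its call begins: read the wrist's pose just before it. There is no depth.
- arm.sign_off(): hands the job in; it is judged then, once.
The state is a dict: "clock": time; "qpos": joint angles; "joint_vel": joint speeds; "joint_torque": joint torques, N m; "ee_pos": TCP position; "tool_rot": TCP orientation; "ft_force": force on the tool from outside, world axes, zero at the start; "torque": the same for the moment, N m; "grip_width": finger opening in mm; "gripper_force": force on a finger pad.
Only numpy, scipy, OpenCV 4.12 (cv2) and the standard library are available. Lean on these libraries where they do the work, as an engineer would, in place of code of your own. Each camera call takes 0.05 s, during which the arm holds its last target. There are 200 camera calls.

## Working session

There is one attempt and no reset: what is moved stays moved. The work goes in short steps, Python scripts to look and compute and a tool call to move; the robot and the scene stay as the last step left them, time stands still between calls to the robot, and variables do not carry over. Pictures are saved under pics/ and viewed, at most 14 in all, crops included, and the job is handed in when it is done.

Besides the shell and the picture viewer there is one more tool, called after "Emit:" as name([rows], argument=value, ...), one row to a line, values as JSON. carry_out: Moves the arm, as the interface text tells. Its arguments: {"type":"object","properties":{"commands":{"type":"array","items":{"type":"object","properties":{"claw":{"type":"number"},"x":{"type":"number"},"y":{"type":"number"},"z":{"type":"number"},"yaw":{"type":"number"}}}},"grip_force":{"type":"number"}},"required":["commands"]}

```bash
mkdir -p pics; cat > h.py <<'E'
import numpy as np, cv2
from scipy.spatial.transform import Rotation as R
from rig import arm, eyes
def grab(n, name):
    s=arm.read_state(); f=eyes.grab_frame(n)
    cv2.imwrite(f'pics/{name}.png', f['frame'][:,:,::-1])
    d={k:np.array(v).tolist() for k,v in f.items() if k!='frame'}
    d['ee']=np.array(s['ee_pos']).tolist(); d['rot']=np.array(s['tool_rot']).tolist()
    import json; json.dump(d,open(f'pics/{name}.json','w')); return d
def campose(d):
    if 'T_tool_cam' in d:
        T=np.eye(4);T[:3,:3]=R.from_euler('xyz',d['rot'],degrees=True).as_matrix();T[:3,3]=d['ee']
        T=T@np.array(d['T_tool_cam']); return T[:3,:3],T[:3,3]
    a=np.array(d['attitude'])
    return (a if a.shape==(3,3) else R.from_euler('xyz',a,degrees=True).as_matrix()), np.array(d['xyz'])
def px2w(name,u,v,z):
    import json; d=json.load(open(f'pics/{name}.json')); M,c=campose(d)
    r=M@np.array([(u-d['cx'])/d['fx'],(v-d['cy'])/d['fy'],1]); return c+r*(z-c[2])/r[2]
E
python3 - <<'E'
from h import *
for n in('top','side'): print(grab(n,n+'0'))
print(arm.read_state())
E
```

```text
{'fx': 422.4222597460246, 'fy': 422.4222597460246, 'cx': 321.49657983971656, 'cy': 200.27409188617273, 'xyz': [514.9641591078359, 23.978274226390425, 980.4056671760135], 'attitude': [-174.56318079166562, 0.9316707693766797, -89.17455741730227], 'ee': [200.80749032143814, -484.642178191744, 238.6912930393733], 'rot': [-179.9196373907192, 0.0003693676547131541, 22.50801412269058]}
{'fx': 361.7399621450357, 'fy': 361.7399621450357, 'cx': 321.49394188191854, 'cy': 197.6015152660069, 'xyz': [256.4688439732698, 571.5928059624908, 685.268649516729], 'attitude': [-133.7188793934424, 0.7291892600150827, -149.0021830899126], 'ee': [200.813255691067, -484.6386808522254, 238.69237320017908], 'rot': [-179.9188091207705, -0.00042449008463264434, 22.50800494001185]}
{'clock': 0.1, 'qpos': array([-6.74949788e+01,  1.36769096e+01, -8.11994819e-01,  7.55841443e+01,
        4.06782233e-04,  9.00003759e+01]), 'joint_vel': array([ 0.08079809, -0.02984392,  0.07164619, -0.03535926, -0.02672947,
        0.07219874]), 'joint_torque': array([ 6.36576187e-04, -5.39721787e+01,  3.46996915e+01,  1.33820472e-02,
       -2.56893838e-05,  2.32347065e-05]), 'ee_pos': array([ 200.81469572, -484.6838739 ,  238.74828963]), 'tool_rot': array([-1.79926951e+02, -4.06302650e-04,  2.25046448e+01]), 'ft_force': array([-0.43120205,  0.00209416,  0.23845419]), 'torque': array([ 0.01225642, -0.0368425 ,  0.04412034]), 'gripper_force': 0.0, 'grip_width': 85.53460602293153}
```

View pics/top0.png

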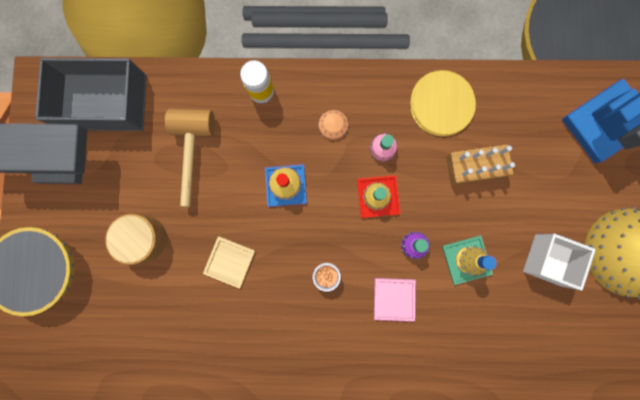

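View pics/side0.png

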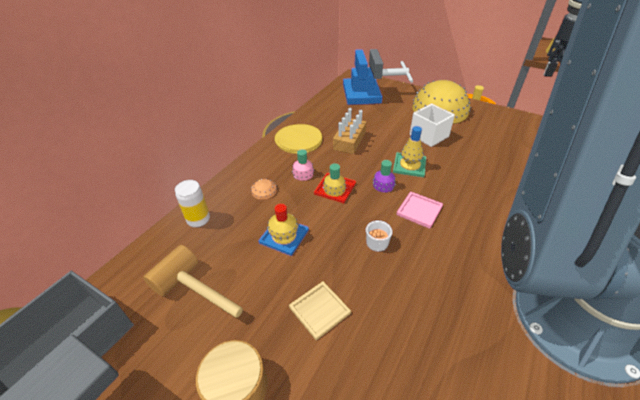

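```bash
python3 - <<'E'
import cv2
im=cv2.imread('pics/top0.png')
cv2.imwrite('pics/cA.png',cv2.resize(im[130:290,340:500],None,fx=3.75,fy=3.75,interpolation=cv2.INTER_CUBIC))
cv2.imwrite('pics/cB.png',cv2.resize(im[150:300,200:350],None,fx=4,fy=4,interpolation=cv2.INTER_CUBIC))
E
```

```text
(no output)
```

View pics/cA.png

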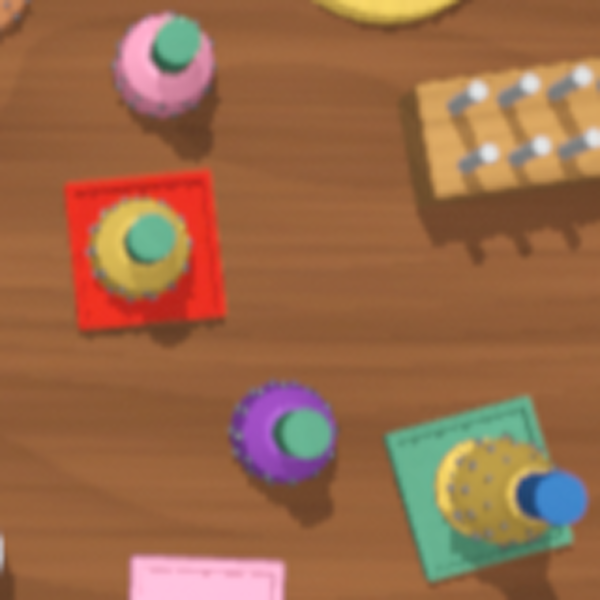

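View pics/cB.png

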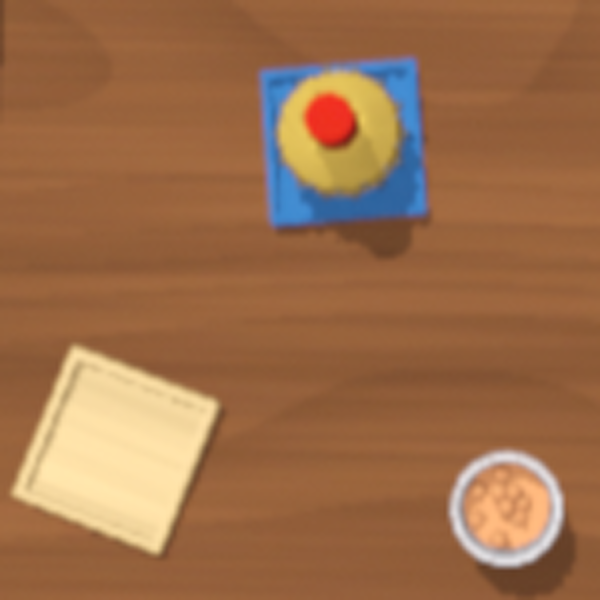

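```bash
python3 - <<'E'
from h import *
A=lambda x,y,z:px2w('top0',(x+.5)/3.75-.5+340,(y+.5)/3.75-.5+130,z)
B=lambda x,y,z:px2w('top0',(x+.5)/4-.5+200,(y+.5)/4-.5+150,z)
for n,f,c in(('red',A,[(66,184),(211,172),(226,317),(79,331)]),('green',A,[(386,433),(530,397),(574,543),(432,581)]),('blue',B,[(261,71),(414,58),(428,213),(272,228)]),('spare',B,[(74,346),(220,403),(162,556),(12,494)])):
    p=np.array([f(*q,10)[:2] for q in c]); e=np.roll(p,-1,0)-p
    print(n,p.mean(0).round(1),np.linalg.norm(e,axis=1).round(1),(np.degrees(np.arctan2(e[:,1],e[:,0]))%90).round(1))
for n,f,x,y,z in(('bell',A,152,238,84),('tear',A,559,498,130),('globe',B,330,119,100),('pink',A,178,42,80),('purple',A,306,432,80),('cup',B,507,508,45)):
    print(n,f(x,y,z).round(1))
E
```

```text
red [617.6 -90. ] [89.7 89.9 90.3 91.1] [5.5 5.7 6.2 5.4]
green [ 475.9 -292.1] [90.2 90.5 88.6 91.9] [14.8 15.7 15.7 16.7]
blue [641.2 125. ] [89.5 91.  90.5 92.1] [5.6 6.2 6.3 5.5]
spare [462.8 250.7] [90.6 91.9 93.1 90.5] [69.8 70.6 69.  69.1]
bell [617. -85.  84.]
tear [ 476.2 -294.2  130. ]
globe [641.7 123.1 100. ]
pink [ 731.5 -100.3   80. ]
purple [ 508.6 -172.2   80. ]
cup [436.2  27.4  45. ]
```

Top view: the globe (red cap) is on the blue tray, the bell (green cap) on the red tray and the teardrop (blue cap) on the green tray. The tray side lengths measure 90 mm, so the calibration holds. Plan: teardrop→spare, bell→green, globe→red, teardrop→blue.

Emit:
carry_out([
  {"claw": 55, "x": 33, "y": -7, "z": -6, "yaw": -0.118},
  {"claw": 55, "x": 66, "y": -14, "z": -12, "yaw": -0.236},
  {"claw": 55, "x": 99, "y": -21, "z": -18, "yaw": -0.353},
  {"claw": 55, "x": 131, "y": -28, "z": -24, "yaw": -0.471},
  {"claw": 55, "x": 164, "y": -35, "z": -30, "yaw": -0.589},
  {"claw": 55, "x": 196, "y": -43, "z": -36, "yaw": -0.707},
  {"claw": 55, "x": 229, "y": -50, "z": -42, "yaw": -0.825},
  {"claw": 55, "x": 262, "y": -57, "z": -48, "yaw": -0.942},
  {"claw": 55, "x": 295, "y": -64, "z": -54, "yaw": -1.06},
  {"claw": 55, "x": 327, "y": -71, "z": -60, "yaw": -1.178},
  {"claw": 55, "x": 327, "y": -71, "z": -60, "yaw": -1.178},
  {"claw": 55, "x": 327, "y": -71, "z": -60, "yaw": -1.178},
], grip_force=50)

```text
clock: 1.6
ee_pos: [475.4, -294.2, 298.8]
tool_rot: [-179.9, -0.0, 89.9]
ft_force: [-0.9, 0.5, -0.3]
grip_width: 55.1
gripper_force: 0.0
```

```bash
python3 - <<'E'
from h import *
d=grab('wrist','w1'); print(d)
s=arm.read_state(); print(s['qpos'],s['ee_pos'],s['tool_rot'],s['grip_width'])
M,c=campose(d); 
for P in ([476,-294,130],[476,-292,10]):
    q=M.T@(np.array(P)-c); print(d['fx']*q[0]/q[2]+d['cx'],d['fy']*q[1]/q[2]+d['cy'])
E
```

```text
{'fx': 290.41812321309794, 'fy': 290.41812321309794, 'cx': 322.111557384829, 'cy': 200.33945225314383, 'T_tool_cam': [[-0.0009331814873860853, -0.9498882609693157, -0.31258826088802594, 80.43514422709654], [0.9999995439308795, -0.000949951959267869, -9.86372524350512e-05, -0.44701687419052005], [-0.00020324946269238518, -0.3125882103726308, 0.9498887142321946, -134.81120425168248], [0.0, 0.0, 0.0, 1.0]], 'ee': [475.440712692283, -294.22897693088174, 298.8412921119189], 'rot': [-179.94026467179276, -0.022346088236398658, 89.9447711670867]}
[-3.17812429e+01  1.64947260e+01  1.18167576e+01  8.53732251e+01
 -8.62336850e-03  5.83054816e+01] [ 475.2033377  -294.47612446  298.94807871] [-1.79951911e+02 -1.95592584e-02  8.99132712e+01] 55.16903948422867
323.2187584461956 183.0453868940942
322.99067636196025 160.85790781611118
```

View pics/w1.png

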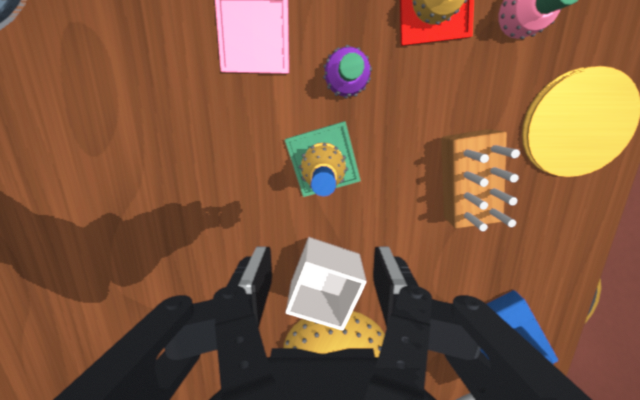

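The wrist view shows the blue cap top at (323,182), against a predicted (323,183). The TCP is over it, so I descend and grip.

Emit:
carry_out([
  {"claw": 55, "x": 0, "y": 0.5, "z": 40, "yaw": 0},
  {"claw": 55, "x": 0, "y": 0.5, "z": 80, "yaw": 0},
  {"claw": 55, "x": 0, "y": 0.5, "z": 120, "yaw": 0},
  {"claw": 55, "x": 0, "y": 0.5, "z": 145, "yaw": 0},
  {"claw": 55, "x": 0, "y": 0.5, "z": 165, "yaw": 0},
  {"claw": 55, "x": 0, "y": 0.5, "z": 185, "yaw": 0},
  {"claw": 55, "x": 0, "y": 0.5, "z": 196, "yaw": 0},
  {"claw": 55, "x": 0, "y": 0.5, "z": 196, "yaw": 0},
  {"claw": 40, "x": 0, "y": 0.5, "z": 196, "yaw": 0},
  {"claw": 32, "x": 0, "y": 0.5, "z": 196, "yaw": 0},
  {"claw": 20, "x": 0, "y": 0.5, "z": 196, "yaw": 0},
  {"claw": 20, "x": 0, "y": 0.5, "z": 196, "yaw": 0},
  {"claw": 20, "x": 0, "y": 0.5, "z": 196, "yaw": 0},
  {"claw": 20, "x": 0, "y": 0.5, "z": 196, "yaw": 0},
  {"claw": 20, "x": 0, "y": 0.5, "z": 196, "yaw": 0},
], grip_force=50)

```text
clock: 3.52
ee_pos: [476.7, -294.5, 104.1]
tool_rot: [179.9, 0.0, 90.0]
ft_force: [-1.5, 0.8, 6.0]
grip_width: 26.8
gripper_force: 48.9
```

Emit:
carry_out([
  {"claw": 20, "x": 0, "y": 0.5, "z": -5, "yaw": 0},
  {"claw": 20, "x": 0, "y": 0, "z": -15, "yaw": 0},
  {"claw": 20, "x": 0, "y": 0, "z": -30, "yaw": 0},
  {"claw": 20, "x": 0, "y": 0, "z": -50, "yaw": 0},
  {"claw": 20, "x": 0, "y": 0, "z": -75, "yaw": 0},
  {"claw": 20, "x": 0, "y": 0, "z": -100, "yaw": 0},
  {"claw": 20, "x": 0, "y": 0, "z": -120, "yaw": 0},
  {"claw": 20, "x": 0, "y": 0, "z": -130, "yaw": 0},
  {"claw": 20, "x": 0, "y": 0, "z": -130, "yaw": 0},
  {"claw": 20, "x": 0, "y": 0, "z": -130, "yaw": 0},
])

```text
clock: 4.78
ee_pos: [476.1, -294.0, 232.6]
tool_rot: [-179.9, -0.0, 90.0]
ft_force: [-0.3, 0.0, -2.6]
grip_width: 26.9
gripper_force: 49.3
```

```bash
python3 - <<'E'
from h import *
grab('wrist','w2'); grab('side','s2')
a=cv2.imread('pics/w2.png');b=cv2.imread('pics/s2.png')
cv2.imwrite('pics/m2.png',np.hstack([a[100:400,170:470],b[20:320,320:620]]))
E
```

```text
(no output)
```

View pics/m2.png

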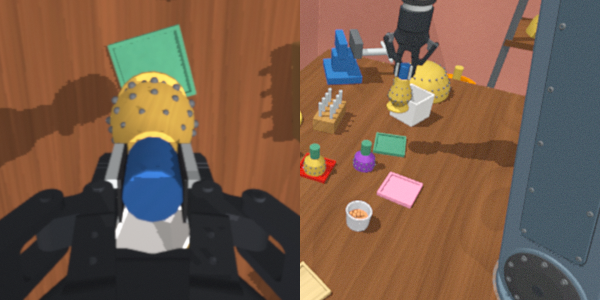

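Teardrop is held upright and clear of everything, and the green tray is free. Next it goes over the spare tray.

Emit:
carry_out([
  {"claw": 20, "x": 8, "y": 0, "z": 0, "yaw": 0},
  {"claw": 20, "x": 24, "y": 0, "z": 0, "yaw": 0},
  {"claw": 20, "x": 48, "y": -1, "z": 0, "yaw": 0},
  {"claw": 20, "x": 80, "y": -2, "z": 0, "yaw": 0},
  {"claw": 20, "x": 115, "y": -3, "z": 0, "yaw": 0},
  {"claw": 20, "x": 150, "y": -4, "z": 0, "yaw": 0},
  {"claw": 20, "x": 185, "y": -5, "z": 0, "yaw": 0},
  {"claw": 20, "x": 220, "y": -6, "z": 0, "yaw": 0},
  {"claw": 20, "x": 255, "y": -7, "z": 0, "yaw": 0},
  {"claw": 20, "x": 290, "y": -8, "z": 0, "yaw": 0},
  {"claw": 20, "x": 325, "y": -9, "z": 0, "yaw": 0},
  {"claw": 20, "x": 360, "y": -10, "z": 0, "yaw": 0},
  {"claw": 20, "x": 395, "y": -11, "z": 0, "yaw": 0},
  {"claw": 20, "x": 430, "y": -12, "z": 0, "yaw": 0},
  {"claw": 20, "x": 465, "y": -13, "z": 0, "yaw": 0},
  {"claw": 20, "x": 497, "y": -13, "z": 0, "yaw": 0},
  {"claw": 20, "x": 521, "y": -13, "z": 0, "yaw": 0},
  {"claw": 20, "x": 537, "y": -13, "z": 0, "yaw": 0},
  {"claw": 20, "x": 545, "y": -13, "z": 0, "yaw": 0},
  {"claw": 20, "x": 545, "y": -13, "z": 0, "yaw": 0},
])

```text
clock: 7.38
ee_pos: [463.2, 250.9, 233.3]
tool_rot: [-180.0, 0.0, 90.0]
ft_force: [-0.2, -0.4, -2.6]
grip_width: 26.6
gripper_force: 49.4
```

Emit:
carry_out([
  {"claw": 20, "x": 0, "y": 0, "z": 10, "yaw": 0},
  {"claw": 20, "x": 0, "y": 0, "z": 30, "yaw": 0},
  {"claw": 20, "x": 0, "y": 0, "z": 55, "yaw": 0},
  {"claw": 20, "x": 0, "y": 0, "z": 80, "yaw": 0},
  {"claw": 20, "x": 0, "y": 0, "z": 95, "yaw": 0},
  {"claw": 20, "x": 0, "y": 0, "z": 100, "yaw": 0},
  {"claw": 20, "x": 0, "y": 0, "z": 100, "yaw": 0},
])

```text
clock: 8.25
ee_pos: [463.5, 250.7, 133.5]
tool_rot: [180.0, -0.0, 90.0]
ft_force: [0.1, -0.1, -2.3]
grip_width: 26.7
gripper_force: 49.5
```

```bash
python3 - <<'E'
from h import *
grab('wrist','w3'); grab('side','s3'); print(arm.read_state()['ee_pos'])
a=cv2.imread('pics/w3.png');b=cv2.imread('pics/s3.png')
cv2.imwrite('pics/m3.png',np.hstack([cv2.resize(a[50:350,170:470],(500,500)),cv2.resize(b[180:360,230:410],(300,300))[:,:].copy() if 0 else cv2.copyMakeBorder(cv2.resize(b[180:360,230:410],(300,300)),0,200,0,0,0)]))
E
```

```text
[463.85012273 250.97935877 134.09778722]
```

View pics/m3.png

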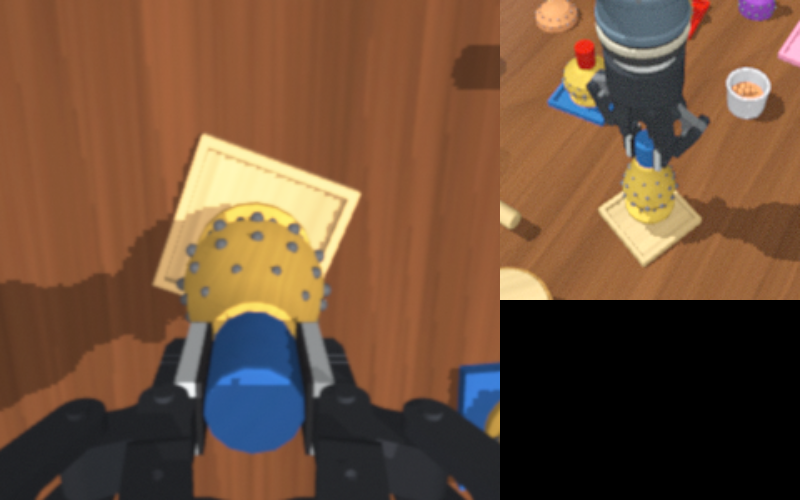

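Teardrop hangs centred over the spare tray with its foot about 34 mm above the bench. Lowering it now.

Emit:
carry_out([
  {"claw": 20, "x": 0, "y": 0, "z": 12, "yaw": 0},
  {"claw": 20, "x": 0, "y": 0, "z": 22, "yaw": 0},
  {"claw": 20, "x": 0, "y": 0, "z": 27, "yaw": 0},
  {"claw": 20, "x": 0, "y": 0, "z": 29, "yaw": 0},
  {"claw": 20, "x": 0, "y": 0, "z": 30, "yaw": 0},
  {"claw": 20, "x": 0, "y": 0, "z": 30, "yaw": 0},
])

```text
clock: 9.1
ee_pos: [463.0, 250.8, 104.2]
tool_rot: [-180.0, -0.0, 90.0]
ft_force: [-4.3, -1.2, 7.0]
grip_width: 26.4
gripper_force: 50.5
```

Emit:
carry_out([
  {"claw": 32, "x": 0, "y": 0, "z": 0, "yaw": 0},
  {"claw": 55, "x": 0, "y": 0, "z": 0, "yaw": 0},
  {"claw": 55, "x": 0, "y": 0, "z": 0, "yaw": 0},
  {"claw": 55, "x": 0, "y": 0, "z": 0, "yaw": 0},
  {"claw": 55, "x": 0, "y": 0, "z": -10, "yaw": 0},
  {"claw": 55, "x": 0, "y": 0, "z": -40, "yaw": 0},
  {"claw": 55, "x": 0, "y": 0, "z": -80, "yaw": 0},
  {"claw": 55, "x": 0, "y": 0, "z": -115, "yaw": 0},
  {"claw": 55, "x": -40, "y": 18, "z": -130, "yaw": 0},
  {"claw": 55, "x": -80, "y": 37, "z": -130, "yaw": 0},
  {"claw": 55, "x": -120, "y": 55, "z": -130, "yaw": 0},
  {"claw": 55, "x": -160, "y": 73, "z": -130, "yaw": 0},
  {"claw": 55, "x": -200, "y": 92, "z": -130, "yaw": 0},
  {"claw": 55, "x": -240, "y": 110, "z": -120, "yaw": 0},
  {"claw": 55, "x": -280, "y": 128, "z": -110, "yaw": 0},
  {"claw": 55, "x": -320, "y": 147, "z": -100, "yaw": 0},
  {"claw": 55, "x": -336, "y": 154, "z": -90, "yaw": 0},
  {"claw": 55, "x": -336, "y": 154, "z": -90, "yaw": 0},
  {"claw": 55, "x": -336, "y": 154, "z": -90, "yaw": 0},
])

```text
clock: 11.48
ee_pos: [617.0, -84.2, 193.9]
tool_rot: [180.0, -0.0, 90.0]
ft_force: [0.4, 0.2, 1.2]
grip_width: 54.9
gripper_force: 0.0
```

```bash
python3 - <<'E'
from h import *
d=grab('wrist','w4'); grab('side','s4'); print(arm.read_state()['ee_pos'])
M,c=campose(d); 
for P in ([617,-85,84],[617.6,-90,10]):
    q=M.T@(np.array(P)-c); print(d['fx']*q[0]/q[2]+d['cx'],d['fy']*q[1]/q[2]+d['cy'])
a=cv2.imread('pics/w4.png');b=cv2.imread('pics/s4.png')
cv2.imwrite('pics/m4.png',np.hstack([a[0:400,140:500],cv2.copyMakeBorder(cv2.resize(b[180:360,230:410],(300,300)),0,100,0,0,0)]))
E
```

```text
[617.1898589  -83.95023943 194.10031438]
322.6399114955872 201.1999341053308
323.0402968020051 184.84875577225546
```

View pics/m4.png

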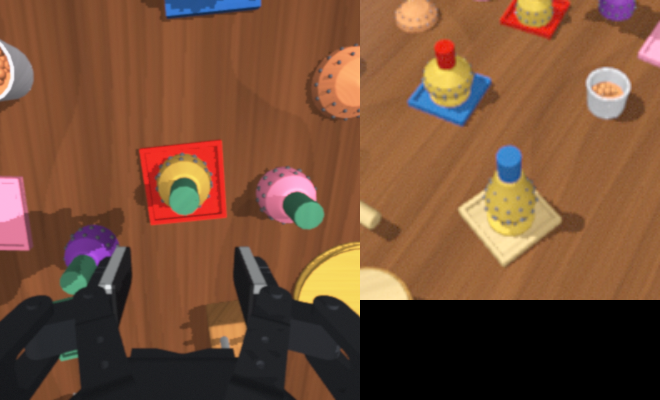

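Teardrop stands upright in the spare tray. The bell cap top is at crop (185,199), within 2 px of prediction. Descending on the bell.

Emit:
carry_out([
  {"claw": 55, "x": 0, "y": 1, "z": 35, "yaw": 0},
  {"claw": 55, "x": 0, "y": 1, "z": 70, "yaw": 0},
  {"claw": 55, "x": 0, "y": 1, "z": 95, "yaw": 0},
  {"claw": 55, "x": 0, "y": 1, "z": 115, "yaw": 0},
  {"claw": 55, "x": 0, "y": 1, "z": 130, "yaw": 0},
  {"claw": 55, "x": 0, "y": 1, "z": 137, "yaw": 0},
  {"claw": 55, "x": 0, "y": 1, "z": 137, "yaw": 0},
  {"claw": 40, "x": 0, "y": 1, "z": 137, "yaw": 0},
  {"claw": 32, "x": 0, "y": 1, "z": 137, "yaw": 0},
  {"claw": 20, "x": 0, "y": 1, "z": 137, "yaw": 0},
  {"claw": 20, "x": 0, "y": 1, "z": 137, "yaw": 0},
  {"claw": 20, "x": 0, "y": 1, "z": 137, "yaw": 0},
  {"claw": 20, "x": 0, "y": 1, "z": 137, "yaw": 0},
  {"claw": 20, "x": 0, "y": 1, "z": 137, "yaw": 0},
  {"claw": 20, "x": 0, "y": 1, "z": 137, "yaw": 0},
])

```text
clock: 13.45
ee_pos: [618.7, -85.3, 57.1]
tool_rot: [179.9, 0.0, 90.0]
ft_force: [-1.0, 0.9, 5.6]
grip_width: 26.8
gripper_force: 49.2
```

Emit:
carry_out([
  {"claw": 20, "x": 0, "y": 0, "z": -5, "yaw": 0},
  {"claw": 20, "x": 0, "y": 0, "z": -15, "yaw": 0},
  {"claw": 20, "x": 0, "y": 0, "z": -35, "yaw": 0},
  {"claw": 20, "x": 0, "y": 0, "z": -60, "yaw": 0},
  {"claw": 20, "x": 0, "y": 0, "z": -90, "yaw": 0},
  {"claw": 20, "x": 0, "y": 0, "z": -115, "yaw": 0},
  {"claw": 20, "x": -4, "y": -3, "z": -125, "yaw": 0},
  {"claw": 20, "x": -15, "y": -10, "z": -130, "yaw": 0},
  {"claw": 20, "x": -33, "y": -22, "z": -130, "yaw": 0},
  {"claw": 20, "x": -57, "y": -39, "z": -130, "yaw": 0},
  {"claw": 20, "x": -85, "y": -58, "z": -130, "yaw": 0},
  {"claw": 20, "x": -113, "y": -77, "z": -130, "yaw": 0},
  {"claw": 20, "x": -141, "y": -96, "z": -130, "yaw": 0},
  {"claw": 20, "x": -167, "y": -114, "z": -130, "yaw": 0},
  {"claw": 20, "x": -188, "y": -128, "z": -130, "yaw": 0},
  {"claw": 20, "x": -202, "y": -138, "z": -130, "yaw": 0},
  {"claw": 20, "x": -208, "y": -142, "z": -130, "yaw": 0},
  {"claw": 20, "x": -208, "y": -142, "z": -130, "yaw": 0},
  {"claw": 20, "x": -208, "y": -142, "z": -130, "yaw": 0},
])

```text
clock: 15.82
ee_pos: [476.7, -292.7, 186.2]
tool_rot: [180.0, -0.0, 90.0]
ft_force: [0.7, 0.9, -3.2]
grip_width: 26.5
gripper_force: 49.5
```

Emit:
carry_out([
  {"claw": 20, "x": 0, "y": 0, "z": 10, "yaw": 0},
  {"claw": 20, "x": 0, "y": 0, "z": 30, "yaw": 0},
  {"claw": 20, "x": 0, "y": 0, "z": 55, "yaw": 0},
  {"claw": 20, "x": 0, "y": 0, "z": 80, "yaw": 0},
  {"claw": 20, "x": 0, "y": 0, "z": 95, "yaw": 0},
  {"claw": 20, "x": 0, "y": 0, "z": 100, "yaw": 0},
  {"claw": 20, "x": 0, "y": 0, "z": 100, "yaw": 0},
])

```text
clock: 16.7
ee_pos: [476.6, -293.2, 86.4]
tool_rot: [180.0, -0.0, 90.0]
ft_force: [-0.1, -0.7, -3.5]
grip_width: 27.0
gripper_force: 49.6
```

```bash
python3 - <<'E'
from h import *
d=grab('wrist','w5'); grab('side','s5'); print(arm.read_state()['ee_pos'])
a=cv2.imread('pics/w5.png');b=cv2.imread('pics/s5.png')
cv2.imwrite('pics/m5.png',np.hstack([cv2.resize(a[50:350,170:470],(500,500)),cv2.copyMakeBorder(cv2.resize(b[80:230,330:480],(300,300)),0,200,0,0,0)]))
E
```

```text
[ 476.85390177 -293.46066555   87.01643323]
```

View pics/m5.png

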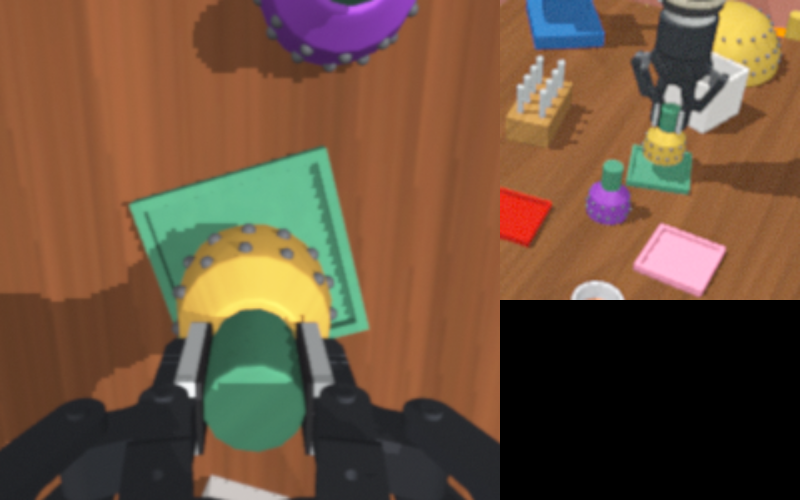

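Bell hangs centred over the green tray with the purple look-alike well clear. Lowering, releasing and heading for the globe.

Emit:
carry_out([
  {"claw": 20, "x": 1, "y": -0.5, "z": 12, "yaw": 0},
  {"claw": 20, "x": 1, "y": -0.5, "z": 22, "yaw": 0},
  {"claw": 20, "x": 1, "y": -0.5, "z": 27, "yaw": 0},
  {"claw": 20, "x": 1, "y": -0.5, "z": 29, "yaw": 0},
  {"claw": 20, "x": 1, "y": -0.5, "z": 30, "yaw": 0},
  {"claw": 20, "x": 1, "y": -0.5, "z": 30, "yaw": 0},
])

```text
clock: 17.55
ee_pos: [475.5, -292.0, 57.1]
tool_rot: [-180.0, -0.0, 90.0]
ft_force: [-4.3, 1.6, 6.7]
grip_width: 27.0
gripper_force: 50.4
```

Emit:
carry_out([
  {"claw": 32, "x": 0, "y": 0, "z": 0, "yaw": 0},
  {"claw": 55, "x": 0, "y": 0, "z": 0, "yaw": 0},
  {"claw": 55, "x": 0, "y": 0, "z": 0, "yaw": 0},
  {"claw": 55, "x": 0, "y": 0, "z": 0, "yaw": 0},
  {"claw": 55, "x": 0, "y": 0, "z": -10, "yaw": 0},
  {"claw": 55, "x": 0, "y": 0, "z": -45, "yaw": 0},
  {"claw": 55, "x": 0, "y": 0, "z": -90, "yaw": 0},
  {"claw": 55, "x": 0, "y": 0, "z": -130, "yaw": 0},
  {"claw": 55, "x": 38, "y": 15, "z": -140, "yaw": 0},
  {"claw": 55, "x": 76, "y": 30, "z": -140, "yaw": 0},
  {"claw": 55, "x": 114, "y": 45, "z": -140, "yaw": 0},
  {"claw": 55, "x": 152, "y": 60, "z": -140, "yaw": 0},
  {"claw": 55, "x": 190, "y": 76, "z": -140, "yaw": 0},
  {"claw": 55, "x": 228, "y": 91, "z": -140, "yaw": 0},
  {"claw": 55, "x": 266, "y": 106, "z": -140, "yaw": 0},
  {"claw": 55, "x": 304, "y": 121, "z": -140, "yaw": 0},
  {"claw": 55, "x": 342, "y": 137, "z": -140, "yaw": 0},
  {"claw": 55, "x": 380, "y": 152, "z": -140, "yaw": 0},
  {"claw": 55, "x": 415, "y": 166, "z": -140, "yaw": 0},
  {"claw": 55, "x": 415, "y": 166, "z": -140, "yaw": 0},
])

```text
clock: 20.05
ee_pos: [642.4, 125.2, 196.4]
tool_rot: [180.0, -0.0, 90.2]
ft_force: [0.9, -0.3, 0.2]
grip_width: 54.8
gripper_force: 0.0
```

Emit:
carry_out([
  {"claw": 55, "x": 0, "y": 0, "z": 0, "yaw": 0},
])

```text
clock: 20.18
ee_pos: [641.6, 122.5, 196.6]
tool_rot: [-180.0, 0.0, 90.0]
ft_force: [0.6, -0.0, -0.2]
grip_width: 55.0
gripper_force: 0.0
```

```bash
python3 - <<'E'
from h import *
d=grab('wrist','w6'); grab('side','s6'); print(arm.read_state()['ee_pos'])
M,c=campose(d); 
for P in ([641.7,123.1,100],[641.2,125,10]):
    q=M.T@(np.array(P)-c); print(d['fx']*q[0]/q[2]+d['cx'],d['fy']*q[1]/q[2]+d['cy'])
a=cv2.imread('pics/w6.png');b=cv2.imread('pics/s6.png')
cv2.imwrite('pics/m6.png',np.hstack([a[0:400,140:500],cv2.copyMakeBorder(cv2.resize(b[80:230,330:480],(300,300)),0,100,0,0,0)]))
E
```

```text
[641.5668965  121.85002921 196.71057405]
322.8392370545077 204.510901482707
322.21418367599847 177.0421379572552
```

View pics/m6.png

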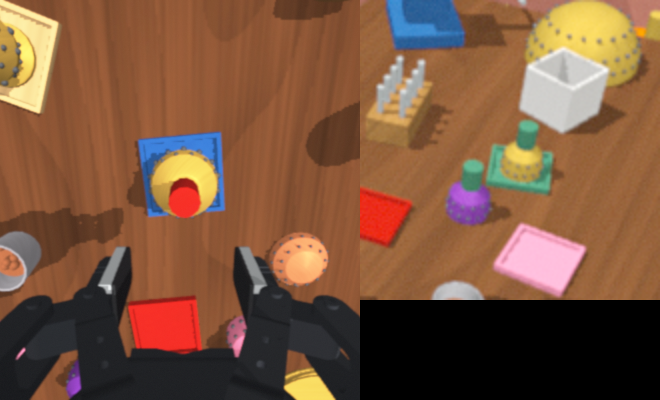

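Bell stands upright in the green tray. The globe cap top is at crop (184,201), about 2 mm to +y. Descending.

Emit:
carry_out([
  {"claw": 55, "x": 1.5, "y": 0.5, "z": 35, "yaw": 0},
  {"claw": 55, "x": 1.5, "y": 0.5, "z": 65, "yaw": 0},
  {"claw": 55, "x": 1.5, "y": 0.5, "z": 85, "yaw": 0},
  {"claw": 55, "x": 1.5, "y": 0.5, "z": 105, "yaw": 0},
  {"claw": 55, "x": 1.5, "y": 0.5, "z": 118, "yaw": 0},
  {"claw": 55, "x": 1.5, "y": 0.5, "z": 124, "yaw": 0},
  {"claw": 55, "x": 1.5, "y": 0.5, "z": 124, "yaw": 0},
  {"claw": 40, "x": 1.5, "y": 0.5, "z": 124, "yaw": 0},
  {"claw": 32, "x": 1.5, "y": 0.5, "z": 124, "yaw": 0},
  {"claw": 20, "x": 1.5, "y": 0.5, "z": 124, "yaw": 0},
  {"claw": 20, "x": 1.5, "y": 0.5, "z": 124, "yaw": 0},
  {"claw": 20, "x": 1.5, "y": 0.5, "z": 124, "yaw": 0},
  {"claw": 20, "x": 1.5, "y": 0.5, "z": 124, "yaw": 0},
  {"claw": 20, "x": 1.5, "y": 0.5, "z": 124, "yaw": 0},
  {"claw": 20, "x": 1.5, "y": 0.5, "z": 124, "yaw": 0},
])

```text
clock: 22.15
ee_pos: [642.9, 124.4, 73.0]
tool_rot: [179.9, -0.0, 90.0]
ft_force: [0.9, -1.0, 6.2]
grip_width: 26.8
gripper_force: 49.0
```

Emit:
carry_out([
  {"claw": 20, "x": 0, "y": 0, "z": -5, "yaw": 0},
  {"claw": 20, "x": 0, "y": 0, "z": -15, "yaw": 0},
  {"claw": 20, "x": 0, "y": 0, "z": -35, "yaw": 0},
  {"claw": 20, "x": 0, "y": 0, "z": -60, "yaw": 0},
  {"claw": 20, "x": 0, "y": 0, "z": -90, "yaw": 0},
  {"claw": 20, "x": 0, "y": 0, "z": -115, "yaw": 0},
  {"claw": 20, "x": -4, "y": 0, "z": -125, "yaw": 0},
  {"claw": 20, "x": -15, "y": -2, "z": -130, "yaw": 0},
  {"claw": 20, "x": -35, "y": -4, "z": -130, "yaw": 0},
  {"claw": 20, "x": -62, "y": -7, "z": -130, "yaw": 0},
  {"claw": 20, "x": -92, "y": -11, "z": -130, "yaw": 0},
  {"claw": 20, "x": -122, "y": -14, "z": -130, "yaw": 0},
  {"claw": 20, "x": -152, "y": -18, "z": -130, "yaw": 0},
  {"claw": 20, "x": -179, "y": -21, "z": -130, "yaw": 0},
  {"claw": 20, "x": -199, "y": -23, "z": -130, "yaw": 0},
  {"claw": 20, "x": -210, "y": -25, "z": -130, "yaw": 0},
  {"claw": 20, "x": -214.5, "y": -25, "z": -130, "yaw": 0},
  {"claw": 20, "x": -214.5, "y": -25, "z": -130, "yaw": 0},
  {"claw": 20, "x": -214.5, "y": -25, "z": -130, "yaw": 0},
])

```text
clock: 24.52
ee_pos: [617.5, -89.5, 202.3]
tool_rot: [-180.0, -0.0, 90.0]
ft_force: [-0.5, -0.6, -3.5]
grip_width: 27.1
gripper_force: 49.6
```

Emit:
carry_out([
  {"claw": 20, "x": 0, "y": 0, "z": 10, "yaw": 0},
  {"claw": 20, "x": 0, "y": 0, "z": 30, "yaw": 0},
  {"claw": 20, "x": 0, "y": 0, "z": 55, "yaw": 0},
  {"claw": 20, "x": 0, "y": 0, "z": 80, "yaw": 0},
  {"claw": 20, "x": 0, "y": 0, "z": 95, "yaw": 0},
  {"claw": 20, "x": 0, "y": 0, "z": 100, "yaw": 0},
  {"claw": 20, "x": 0, "y": 0, "z": 100, "yaw": 0},
])

```text
clock: 25.4
ee_pos: [617.5, -90.1, 102.5]
tool_rot: [180.0, -0.0, 90.0]
ft_force: [0.6, -0.7, -3.8]
grip_width: 26.8
gripper_force: 49.6
```

```bash
python3 - <<'E'
from h import *
d=grab('wrist','w7'); grab('side','s7'); print(arm.read_state()['ee_pos'])
a=cv2.imread('pics/w7.png');b=cv2.imread('pics/s7.png')
cv2.imwrite('pics/m7.png',np.hstack([cv2.resize(a[50:350,170:470],(500,500)),cv2.copyMakeBorder(cv2.resize(b[100:250,260:410],(300,300)),0,200,0,0,0)]))
E
```

```text
[617.92234407 -90.24466524 103.16573512]
```

View pics/m7.png

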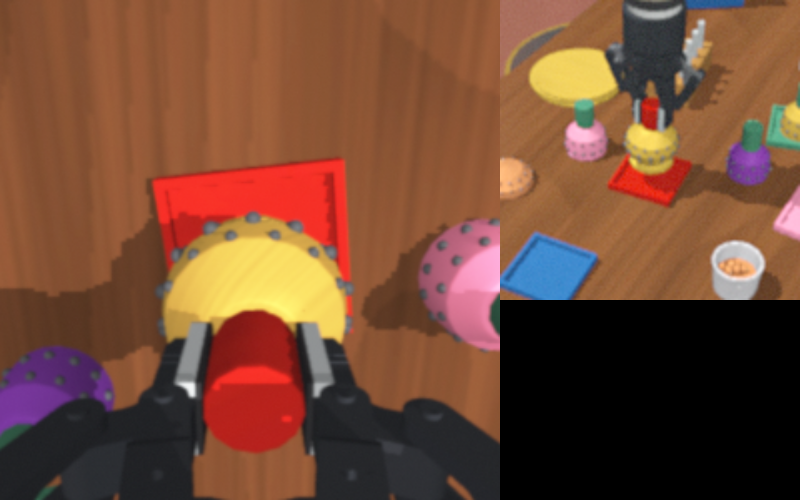

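Globe hangs centred over the red tray and the pink look-alike is clear. Lowering.

Emit:
carry_out([
  {"claw": 20, "x": 0, "y": 0, "z": 12, "yaw": 0},
  {"claw": 20, "x": 0, "y": 0, "z": 22, "yaw": 0},
  {"claw": 20, "x": 0, "y": 0, "z": 27, "yaw": 0},
  {"claw": 20, "x": 0, "y": 0, "z": 29, "yaw": 0},
  {"claw": 20, "x": 0, "y": 0, "z": 30, "yaw": 0},
  {"claw": 20, "x": 0, "y": 0, "z": 30, "yaw": 0},
])

```text
clock: 26.25
ee_pos: [617.1, -90.2, 72.9]
tool_rot: [-180.0, -0.0, 90.0]
ft_force: [-5.3, 0.8, 4.6]
grip_width: 27.1
gripper_force: 50.6
```

Emit:
carry_out([
  {"claw": 32, "x": 0, "y": 0, "z": 0, "yaw": 0},
  {"claw": 55, "x": 0, "y": 0, "z": 0, "yaw": 0},
  {"claw": 55, "x": 0, "y": 0, "z": 0, "yaw": 0},
  {"claw": 55, "x": 0, "y": 0, "z": 0, "yaw": 0},
  {"claw": 55, "x": 0, "y": 0, "z": -10, "yaw": 0},
  {"claw": 55, "x": 0, "y": 0, "z": -45, "yaw": 0},
  {"claw": 55, "x": 0, "y": 0, "z": -90, "yaw": 0},
  {"claw": 55, "x": 0, "y": 0, "z": -130, "yaw": 0},
  {"claw": 55, "x": 38, "y": -17, "z": -160, "yaw": 0},
  {"claw": 55, "x": 76, "y": -34, "z": -160, "yaw": 0},
  {"claw": 55, "x": 114, "y": -52, "z": -160, "yaw": 0},
  {"claw": 55, "x": 152, "y": -69, "z": -160, "yaw": 0},
  {"claw": 55, "x": 190, "y": -86, "z": -160, "yaw": 0},
  {"claw": 55, "x": 228, "y": -103, "z": -160, "yaw": 0},
  {"claw": 55, "x": 266, "y": -120, "z": -160, "yaw": 0},
  {"claw": 55, "x": 304, "y": -138, "z": -160, "yaw": 0},
  {"claw": 55, "x": 330, "y": -150, "z": -160, "yaw": 0},
  {"claw": 55, "x": 341, "y": -154.5, "z": -160, "yaw": 0},
  {"claw": 55, "x": 341, "y": -154.5, "z": -160, "yaw": 0},
  {"claw": 55, "x": 341, "y": -154.5, "z": -160, "yaw": 0},
])

```text
clock: 28.75
ee_pos: [463.3, 250.0, 232.4]
tool_rot: [180.0, 0.0, 90.0]
ft_force: [-0.1, -0.2, -0.0]
grip_width: 54.8
gripper_force: 0.0
```

```bash
python3 - <<'E'
from h import *
d=grab('wrist','w8'); grab('side','s8'); print(arm.read_state()['ee_pos'])
M,c=campose(d); 
for P in ([463,251,130],):
    q=M.T@(np.array(P)-c); print(d['fx']*q[0]/q[2]+d['cx'],d['fy']*q[1]/q[2]+d['cy'])
a=cv2.imread('pics/w8.png');b=cv2.imread('pics/s8.png')
cv2.imwrite('pics/m8.png',np.hstack([a[0:400,140:500],cv2.copyMakeBorder(cv2.resize(b[100:250,260:410],(300,300)),0,100,0,0,0)]))
E
```

```text
[463.29983994 249.87402851 232.35325354]
322.3090651545146 201.86208063763652
```

View pics/m8.png

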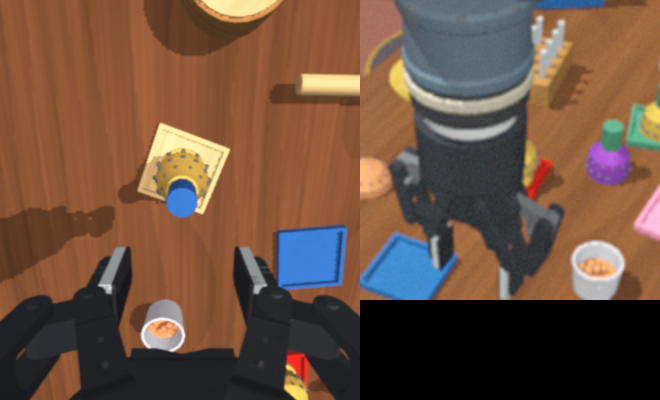

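Teardrop cap top is at crop (182,200), right where predicted. Descending and gripping.

Emit:
carry_out([
  {"claw": 55, "x": 0.5, "y": 0, "z": 35, "yaw": 0},
  {"claw": 55, "x": 0.5, "y": 0, "z": 65, "yaw": 0},
  {"claw": 55, "x": 0.5, "y": 0, "z": 85, "yaw": 0},
  {"claw": 55, "x": 0.5, "y": 0, "z": 105, "yaw": 0},
  {"claw": 55, "x": 0.5, "y": 0, "z": 120, "yaw": 0},
  {"claw": 55, "x": 0.5, "y": 0, "z": 129, "yaw": 0},
  {"claw": 55, "x": 0.5, "y": 0, "z": 129, "yaw": 0},
  {"claw": 40, "x": 0.5, "y": 0, "z": 129, "yaw": 0},
  {"claw": 32, "x": 0.5, "y": 0, "z": 129, "yaw": 0},
  {"claw": 20, "x": 0.5, "y": 0, "z": 129, "yaw": 0},
  {"claw": 20, "x": 0.5, "y": 0, "z": 129, "yaw": 0},
  {"claw": 20, "x": 0.5, "y": 0, "z": 129, "yaw": 0},
  {"claw": 20, "x": 0.5, "y": 0, "z": 129, "yaw": 0},
  {"claw": 20, "x": 0.5, "y": 0, "z": 129, "yaw": 0},
  {"claw": 20, "x": 0.5, "y": 0, "z": 129, "yaw": 0},
])

```text
clock: 30.72
ee_pos: [463.1, 251.5, 104.0]
tool_rot: [179.9, -0.0, 90.0]
ft_force: [-1.1, -0.3, 5.8]
grip_width: 27.0
gripper_force: 49.0
```

Emit:
carry_out([
  {"claw": 20, "x": 0, "y": 0, "z": -5, "yaw": 0},
  {"claw": 20, "x": 0, "y": 0, "z": -15, "yaw": 0},
  {"claw": 20, "x": 0, "y": 0, "z": -35, "yaw": 0},
  {"claw": 20, "x": 0, "y": 0, "z": -60, "yaw": 0},
  {"claw": 20, "x": 0, "y": 0, "z": -90, "yaw": 0},
  {"claw": 20, "x": 0, "y": 0, "z": -115, "yaw": 0},
  {"claw": 20, "x": -3, "y": 4, "z": -125, "yaw": 0},
  {"claw": 20, "x": -10, "y": 14, "z": -130, "yaw": 0},
  {"claw": 20, "x": -22, "y": 31, "z": -130, "yaw": 0},
  {"claw": 20, "x": -38, "y": 54, "z": -130, "yaw": 0},
  {"claw": 20, "x": -56, "y": 80, "z": -130, "yaw": 0},
  {"claw": 20, "x": -74, "y": 106, "z": -130, "yaw": 0},
  {"claw": 20, "x": -92, "y": 131, "z": -130, "yaw": 0},
  {"claw": 20, "x": -108, "y": 153, "z": -130, "yaw": 0},
  {"claw": 20, "x": -119, "y": 169, "z": -130, "yaw": 0},
  {"claw": 20, "x": -125, "y": 177, "z": -130, "yaw": 0},
  {"claw": 20, "x": -125.5, "y": 178, "z": -130, "yaw": 0},
  {"claw": 20, "x": -125.5, "y": 178, "z": -130, "yaw": 0},
  {"claw": 20, "x": -125.5, "y": 178, "z": -130, "yaw": 0},
])

```text
clock: 33.1
ee_pos: [640.4, 126.2, 233.5]
tool_rot: [180.0, -0.0, 90.0]
ft_force: [0.2, 0.6, -1.8]
grip_width: 26.8
gripper_force: 49.5
```

Emit:
carry_out([
  {"claw": 20, "x": 0, "y": 0, "z": 10, "yaw": 0},
  {"claw": 20, "x": 0, "y": 0, "z": 30, "yaw": 0},
  {"claw": 20, "x": 0, "y": 0, "z": 55, "yaw": 0},
  {"claw": 20, "x": 0, "y": 0, "z": 80, "yaw": 0},
  {"claw": 20, "x": 0, "y": 0, "z": 95, "yaw": 0},
  {"claw": 20, "x": 0, "y": 0, "z": 100, "yaw": 0},
  {"claw": 20, "x": 0, "y": 0, "z": 100, "yaw": 0},
])

```text
clock: 33.98
ee_pos: [641.0, 125.9, 133.6]
tool_rot: [180.0, -0.0, 90.0]
ft_force: [-0.4, 0.2, -1.2]
grip_width: 26.7
gripper_force: 49.6
```

```bash
python3 - <<'E'
from h import *
d=grab('wrist','w9'); grab('side','s9'); print(arm.read_state()['ee_pos'])
a=cv2.imread('pics/w9.png');b=cv2.imread('pics/s9.png')
cv2.imwrite('pics/m9.png',np.hstack([cv2.resize(a[50:350,170:470],(500,500)),cv2.copyMakeBorder(cv2.resize(b[120:270,220:370],(300,300)),0,200,0,0,0)]))
E
```

```text
[641.37953795 125.89656663 134.23849628]
```

View pics/m9.png

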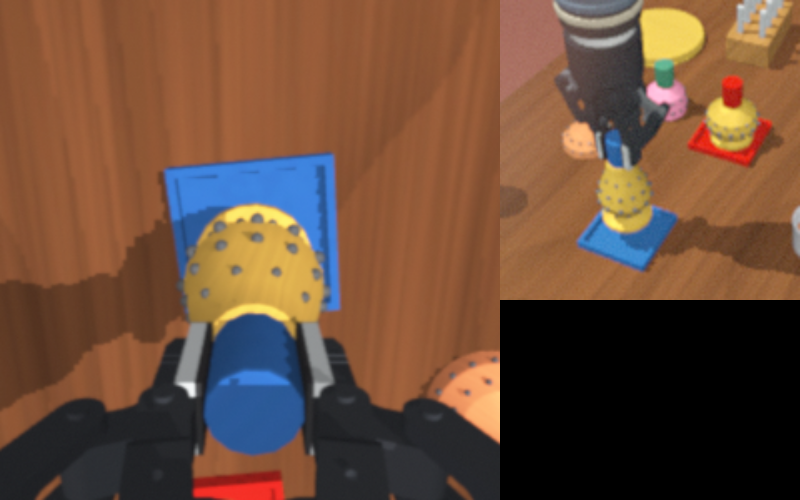

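Teardrop hangs centred over the blue tray and the globe stands upright in the red tray. Lowering, then release.

Emit:
carry_out([
  {"claw": 20, "x": 0, "y": 0, "z": 12, "yaw": 0},
  {"claw": 20, "x": 0, "y": 0, "z": 22, "yaw": 0},
  {"claw": 20, "x": 0, "y": 0, "z": 27, "yaw": 0},
  {"claw": 20, "x": 0, "y": 0, "z": 29, "yaw": 0},
  {"claw": 20, "x": 0, "y": 0, "z": 30, "yaw": 0},
  {"claw": 20, "x": 0, "y": 0, "z": 30, "yaw": 0},
])

```text
clock: 34.83
ee_pos: [640.5, 125.8, 104.2]
tool_rot: [-180.0, -0.0, 90.0]
ft_force: [-4.2, -0.3, 5.8]
grip_width: 26.8
gripper_force: 50.4
```

Emit:
carry_out([
  {"claw": 32, "x": 0, "y": 0, "z": 0, "yaw": 0},
  {"claw": 55, "x": 0, "y": 0, "z": 0, "yaw": 0},
  {"claw": 55, "x": 0, "y": 0, "z": 0, "yaw": 0},
  {"claw": 55, "x": 0, "y": 0, "z": 0, "yaw": 0},
  {"claw": 55, "x": 0, "y": 0, "z": -10, "yaw": 0},
  {"claw": 55, "x": 0, "y": 0, "z": -40, "yaw": 0},
  {"claw": 55, "x": 0, "y": 0, "z": -80, "yaw": 0},
  {"claw": 55, "x": 0, "y": 0, "z": -120, "yaw": 0},
  {"claw": 55, "x": 0, "y": -30, "z": -150, "yaw": 0},
  {"claw": 55, "x": 0, "y": -70, "z": -180, "yaw": 0},
  {"claw": 55, "x": 0, "y": -120, "z": -200, "yaw": 0},
  {"claw": 55, "x": 0, "y": -170, "z": -200, "yaw": 0},
  {"claw": 55, "x": 0, "y": -220, "z": -200, "yaw": 0},
  {"claw": 55, "x": 0, "y": -270, "z": -200, "yaw": 0},
  {"claw": 55, "x": 0, "y": -270, "z": -200, "yaw": 0},
  {"claw": 55, "x": 0, "y": -270, "z": -200, "yaw": 0},
])

```text
clock: 36.83
ee_pos: [371.4, 126.0, 304.2]
tool_rot: [179.9, -0.0, 90.0]
ft_force: [0.2, 0.3, 0.8]
grip_width: 55.0
gripper_force: 0.0
```

```bash
python3 - <<'E'
from h import *
grab('top','t10'); grab('side','s10')
a=cv2.imread('pics/t10.png');b=cv2.imread('pics/s10.png')
cv2.imwrite('pics/m10.png',np.hstack([a[60:320,150:520],b[100:360,140:480]]))
E
```

```text
(no output)
```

View pics/m10.png

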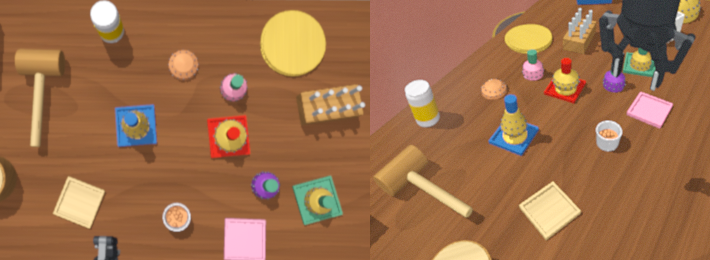

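The final view shows all three lanterns upright in the trays of their own colours. The spare tray at crop (79,202) is empty, and the mallet, cup and cover are untouched. Handing in.

```bash
python3 -c "
from rig import arm
print(arm.sign_off())"
```

```text
the job is handed in; nothing more can be done
None
```

The job is handed in at about 37 s of the 104 s allowed: all three lanterns stand upright in the trays of their own cap colours, the spare tray is empty, and the mallet, rivet cup and copper cover were left where they lay.

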